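Drive a bobbin pallet under the gravity catch of its lane

ROBOT

A 6-joint arm with a two-finger parallel gripper is mounted at the origin on a cart in front of the work surface, level with it; the furniture and walls round the work are solid. World frame = base frame: x ahead of the robot, y to its left, z up, the work surface at z = 0. Lengths are in m, angles in rad, forces in N, time in s.
With the tool pointing down it reaches from about 0.35 to 0.975 m from the base axis. Payload 4.9 kg.
Tool frame: the origin (TCP) lies on the front face of the gripper's body, between the roots of the fingers; the fingertips stand ctrl.finger_overhang ahead of it and the grasp point (between the pads) lies 54 mm ahead of it (ctrl.finger_overhang is the distance from the TCP to the fingertips, in m); z points along the fingers, y is the line along which they close (so a half turn about z gives the same grasp; the last joint's range is limited). The gripper opens to 85 mm and grips with 20 to 120 N. Pads are 22 mm wide; open, the fingers measure 114 mm over their backs; the gripper's body (76 mm by 85 mm) begins 54 mm behind the grasp point. The pads swing forward as they close: fully open they stand 13 mm farther back than shut.
Start: joints at [-1.267, 0.053, 1.613, -0, 1.476, -0.119], TCP at [0.256, -0.57, 0.304] pointing down, gripper open.
Joint ranges: [-3.01, 3.01], [-1.01, 2.22], [0.06, 2.58], [-1.02, 4.17], [0.09, 2.62], [-3.14, 3.14]. Speed limits (rad/s): [2.57, 2.57, 3.14, 3.14, 3.14, 3.14].

INTERFACE

Orientations are given as a rotation vector (axis times angle).
In Python, from station import ctrl, vision gives the robot as it stands. The module is installed in compiled form; this text tells all that it offers.
- The arm moves only by the tool drive_tool, never from a script. Its argument "rows" is a list of rows, each a list of 2 entries, a list of its own where there are three numbers: the shift along the tool's x, y, z in m, then the turn about the tool's z in rad. A call has 1 to 10 rows; each row shifts and turns the commanded pose from where the row before left it, along the tool's axes as they then stand; what a row does not reach is not made up. A row lasts 1/10 s, in which the tool goes at most 50 mm and 8.59 degrees, less where a joint would pass 70% of its speed; a pose out of reach is approached as far as the arm can. A call with a gripper value outside its range is refused whole. "jaw" is the closure, from 0 (fully open) to 1 (shut), set as the call begins (left out, the last holds). The fingers move at their own pace and stop on an object; "grip_force" is the grip in N (left out, the last holds). Time passes only in rows, so rows that do not move let the fingers close. It gives the time, the measured TCP pose, the force, the opening and the grip force at its end, in the units of the state.
- ctrl.get_obs(): the state, without advancing time (a new reading comes with each control period).
- vision.get_image(name): name is "side" or "top" or "wrist"; returns a dict with "image" (400x640x3 uint8, blue, green, red), "vertical_fov" (degrees; the focal length in pixels is half the picture's height over the tangent of half this angle, whatever the lens; pixels are square), "cx", "cy" (the principal point, pixels), "R" (3x3) and "t" (3): a world point X has camera coordinates R X + t. Camera axes: x right, y down, z forward; pixel columns grow to the right and rows downward; lengths in m; the calibration is good to about 2 mm. A picture is of the moment at which its call begins. There is no depth.
- ctrl.finish_job(): hands the job in; it is judged then, once.
The state is a dict: "t": time; "q": joint angles; "dq": joint speeds; "effort": joint torques, N m; "tool_pos": TCP position; "tool_rot": TCP orientation; "contact_force": force on the tool from outside, world axes, zero at the start; "wrist_torque": the same for the moment, N m; "opening": finger opening in m; "grip_force": force on a finger pad.
Only numpy, scipy, OpenCV 4.12 (cv2) and the standard library are available. Lean on these libraries where they do the work, as an engineer would, in place of code of your own. Each camera call takes 0.05 s, during which the arm holds its last target. There are 200 camera calls.

TASK

Load the grey bobbin pallet, with its two bobbins still in their nests, into the metal lane; it has a lug on its deck to lift it by and a tail post to slide it by. Lay it flat in the lane's flared mouth, tail outward and short of the catch, and let go; then take it again and slide it in so that the pallet itself lifts the hinged catch and the catch drops behind the deck, and draw it back until the deck rests against the catch. Keep the robot off the catch and leave the other things on the bench where they are.

Things in the scene. Friction and masses are not known exactly. Their poses are not given: they have to be found in the camera images.
- lane: Fixed metal lane: base 124 mm wide, 6 mm thick, with a dark rail along each side (8 mm wide, top 20 mm above bench). Origin on the bench, on the centre line, at the catch's stopping (inner) face at rest; x is the loading direction (from flared mouth to end stop), z up. Base spans x -207 to +187 mm; end stop's face at x = +175. Rails are 80 mm apart inside from x = -28 on.
- lane_mouth (a point): Centre of the lane's open mouth on the base plate's surface (6 mm above the bench), at x = -198 mm in the lane; axes as the lane's. Here the rails are 108 mm apart inside, narrowing evenly to 80 mm at x = -28.
- catch_axle (a point): Middle of the catch's axle, 66 mm above the bench, across the lane at x = -23 mm (lane frame). Its cheeks stand 49 to 59 mm out on each side, x -34 to -12, 76 mm high. Two prongs 12 mm wide hang from it 23 to 35 mm either side of the centre line, with 46 mm between them for lug, bobbins and tail; 61 mm free height below the axle.
- catch (a joint): Hinge of the steel gravity catch, rad: 0 = at rest, hanging and leaning inward, tips 2 mm above the base; grows as the tips swing inward (+x of the lane) and up, to 1.1. Swings freely under its weight (120 g), cannot swing outward past 0. Rides at about 0.29 on a pallet's deck and drops to 0 once the deck's rear edge is 15 mm or more past lane x = 0.
- pallet: Grey pallet, 0.3 to 0.55 kg, flat on the bench at first. Origin on its underside below the deck's middle; x to its front, z up. Deck 150 x 76 mm (x -75 to +75), 10 mm thick, front corners rounded. A tongue 24 mm wide, 9 mm high runs back to x = -152. In the lane it rests 6 mm up; its origin is at lane x = +75 when drawn back against the catch, +100 when at the end stop.
- lug_top (a point): Middle of the top of the steel lug to lift the pallet by, at pallet x = -12, y = 0, z = 45 mm: 30 mm along x, 12 mm across, standing on the deck (10 to 45 mm above the pallet's underside). Axes as the pallet's.
- post_top (a point): Middle of the top of the steel tail post, at pallet x = -138, y = 0, z = 55 mm: 14 x 14 mm, standing on the tongue (9 to 55 mm above the pallet's underside). Axes as the pallet's.
- nest_front (a point): Centre of the front nest on the deck's surface, at x = +34 on the pallet: three pins 9 mm high round a bobbin.
- nest_rear (a point): Centre of the rear nest on the deck's surface, at x = -52 on the pallet.
- bobbin_1_axis (a point): Centre of the underside of the bobbin that stands in the front nest: loose copper-coloured bobbin 21 mm in diameter, 20 mm high. z along its axis.
- bobbin_2_axis (a point): The same point of the like bobbin that stands in the rear nest.
- bobbin_3: Bystander: a third bobbin, 21 mm in diameter, 20 mm high, standing on the bench. To be left alone.
- side_cutter: Bystander: side cutters with red grips, 115 mm long, 12 mm high, lying on the bench. To be left alone.
- flux_tin: Bystander: round white tin, 63 mm in diameter, 22 mm high. To be left alone.

How it is judged:
By the outcome, as a careful person would: the job done as asked, in the order asked, and still so for the second after the job is handed in, with the robot touching nothing.
It also fails if it takes over 61 s, if anything falls off the work surface, if the arm or the gripper's body presses on something with over 40 N, if the wrist force passes 120 N, or if a joint passes its speed limit or range.

## Working session

There is one attempt and no reset: what is moved stays moved. The work goes in short steps, Python scripts to look and compute and a tool call to move; the robot and the scene stay as the last step left them, time stands still between calls to the robot, and variables do not carry over. Pictures are saved under pics/ and viewed, at most 10 in all, crops included, and the job is handed in when it is done.

Besides the shell and the picture viewer there is one more tool, called after ">>>" by a JSON object that holds its "op" and its "data". drive_tool: Moves the arm, as the interface text tells. Its arguments: {"type":"object","properties":{"rows":{"type":"array","items":{"type":"array"}},"jaw":{"type":"number"},"grip_force":{"type":"number"}},"required":["rows"]}

```bash
mkdir -p pics; cat > h.py <<'E'
import numpy as np, cv2
from station import ctrl, vision
from scipy.spatial.transform import Rotation as Rn
def grab(n,fn):
    d=vision.get_image(n); cv2.imwrite('pics/'+fn+'.png',d['image']); 
    np.save('pics/'+fn+'.npy',{k:d[k] for k in('vertical_fov','cx','cy','R','t')},allow_pickle=True); return d
def load(fn): return np.load('pics/'+fn+'.npy',allow_pickle=True).item()
def foc(d): return 200/np.tan(np.radians(d['vertical_fov'])/2)
def w(d,u,v,z):
    R=np.array(d['R']);t=np.array(d['t']);f=foc(d)
    r=R.T@np.array([(u-d['cx'])/f,(v-d['cy'])/f,1]);c=-R.T@t
    return (c+r*(z-c[2])/r[2])
def px(d,X):
    p=np.array(d['R'])@np.array(X)+np.array(d['t']);return p[:2]/p[2]*foc(d)+[d['cx'],d['cy']]
E
python3 - <<'E'
from h import *
for n in('top','side'):
    d=grab(n,n+'0'); print(n,d['vertical_fov'],-np.array(d['R']).T@d['t'])
o=ctrl.get_obs();print(o, ctrl.finger_overhang, Rn.from_rotvec(o['tool_rot']).as_matrix())
E
```

```text
top 50.85776023686394 [ 0.4906375  -0.05677488  1.36682891]
side 43.370276612116726 [-0.32811507 -1.00636897  0.8642524 ]
{'t': 0.1, 'q': array([-1.26697715e+00,  5.32849878e-02,  1.61418947e+00, -1.43034860e-05,
        1.47603179e+00, -1.18996188e-01]), 'dq': array([ 9.65877691e-07, -2.69790707e-03, -3.63905629e-03,  5.56747162e-05,
        1.12524213e-04, -5.25398080e-04]), 'effort': array([-1.97199292e-04, -3.94901776e+01, -3.71363425e+01, -1.02983638e-04,
        3.90097004e-03,  3.86482066e-05]), 'tool_pos': array([ 0.2563206 , -0.5695297 ,  0.30276989]), 'tool_rot': array([-3.06978762e+00, -6.58823189e-01,  2.99468925e-04]), 'contact_force': array([-0.18404857,  0.58241129, -0.11654224]), 'wrist_torque': array([0.01732877, 0.0216447 , 0.03981672]), 'grip_force': 0.0, 'opening': 0.08533244622756149} 0.0726 [[ 9.11936831e-01  4.10330199e-01 -5.86069178e-04]
 [ 4.10330562e-01 -9.11935037e-01  1.82168847e-03]
 [ 2.13036777e-04 -1.90174691e-03 -9.99998169e-01]]
```

View pics/top0.png

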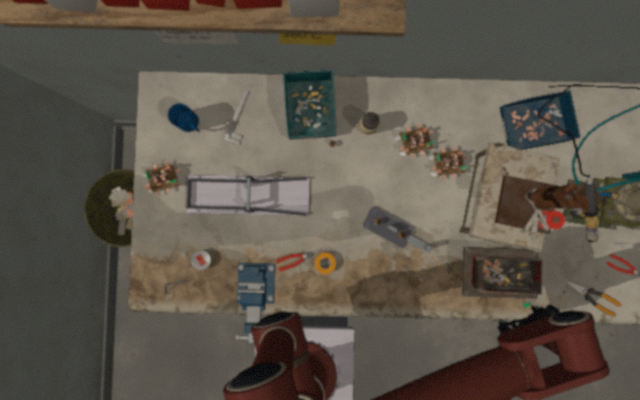

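View pics/side0.png

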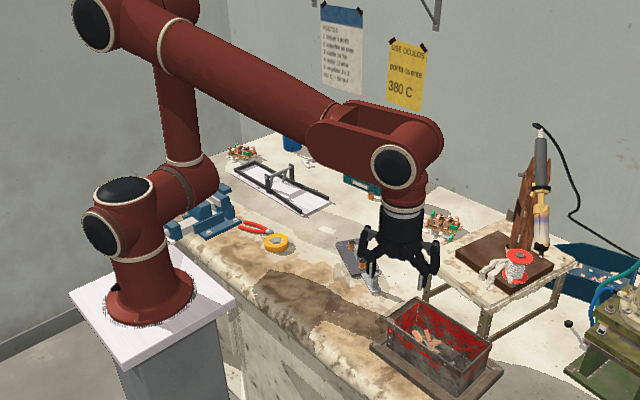

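```bash
python3 - <<'E'
import cv2,numpy as np
from h import *
i=cv2.imread('pics/top0.png')
a=cv2.resize(i[165:225,175:325],(800,320),interpolation=cv2.INTER_CUBIC)
b=cv2.resize(i[195:260,350:450],(430,280),interpolation=cv2.INTER_CUBIC)
s=cv2.imread('pics/side0.png')[155:225,220:340]
s=cv2.resize(s,(370,280),interpolation=cv2.INTER_CUBIC)
cv2.imwrite('pics/c0.png',np.vstack([a,np.hstack([b,s])]))
d=load('top0')
for p in [(187,195),(311,195),(249,178),(249,213),(403,227),(320,200)]: print(p,w(d,*p,0.01))
E
```

```text
(187, 195) [0.56647791 0.38936433 0.01      ]
(311, 195) [ 0.57687347 -0.01096388  0.01      ]
(249, 178) [0.6267669  0.19112285 0.01      ]
(249, 213) [0.51355774 0.18727921 0.01      ]
(403, 227) [ 0.4813178  -0.31006786  0.01      ]
(320, 200) [ 0.56145462 -0.04046333  0.01      ]
```

View pics/c0.png

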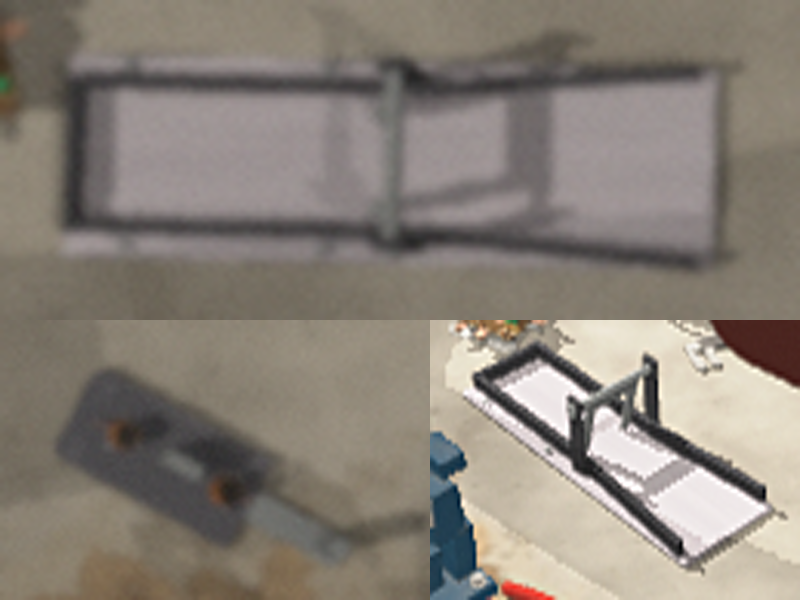

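```bash
python3 - <<'E'
from h import *
d=load('top0')
A=lambda x,y:(175+x/5.333,165+y/5.333)
B=lambda x,y:(350+x/4.3,195+(y-320)/4.3)
for p in [(72,57),(63,252),(735,68),(725,262)]: print('lane',w(d,*A(*p),.006))
l=w(d,*B(182,460),.045);p=w(d,*B(335,545),.055);print(l,p,np.linalg.norm((l-p)[:2]),np.arctan2(*(l-p)[[1,0]]))
for q in[(57,445),(100,370),(275,465),(222,545)]:print('deck',w(d,*B(*q),.01))
E
```

```text
lane [0.62958574 0.38835641 0.006     ]
lane [0.51083668 0.38901891 0.006     ]
lane [ 0.63337229 -0.01520457  0.006     ]
lane [ 0.51516303 -0.01234977  0.006     ]
[ 0.47894411 -0.2700659   0.045     ] [ 0.42054921 -0.38019877  0.055     ] 0.12465638092465649 1.083264205357531
deck [ 0.48743575 -0.18184084  0.01      ]
deck [ 0.54449588 -0.21289147  0.01      ]
deck [ 0.47669484 -0.34544893  0.01      ]
deck [ 0.4159695  -0.30680437  0.01      ]
```

>>> {"op": "drive_tool", "data": {"rows": [[[0.041, -0.023, 0.004], 0], [[0.041, -0.023, 0.004], 0], [[0.041, -0.023, 0.004], 0], [[0.041, -0.023, 0.004], 0], [[0.041, -0.023, 0.004], 0], [[0.041, -0.023, 0.004], 0], [[0.041, -0.023, 0.004], 0], [[0.041, -0.023, 0.004], 0]]}}

```text
t: 0.9
tool_pos: [0.4807, -0.2657, 0.2714]
tool_rot: [-3.071, -0.659, 0.0]
contact_force: [0.8, -0.5, 1.0]
opening: 0.0854
grip_force: 0.0
```

>>> {"op": "drive_tool", "data": {"rows": [[[0, 0, 0], -0.13], [[0, 0, 0], -0.13], [[0, 0, 0], -0.13], [[0, 0, 0], -0.13], [[0, 0, 0], -0.13], [[0, 0, 0], 0], [[0, 0, 0], 0]], "jaw": 0.3}}

```text
t: 1.6
tool_pos: [0.4799, -0.2675, 0.2715]
tool_rot: [-2.702, -1.602, 0.0]
contact_force: [0.1, 0.3, -1.3]
opening: 0.0598
grip_force: 0.0
```

```bash
python3 - <<'E'
from h import *
d=grab('wrist','w1'); print(d['vertical_fov'],-np.array(d['R']).T@d['t'])
for X in [(.479,-.270,.045),(.4205,-.38,.055)]:print(px(d,X))
E
```

```text
70.97380541364214 [ 0.51648331 -0.20099818  0.3411137 ]
[316.06981752 186.77365847]
[317.34963256 290.37295537]
```

View pics/w1.png

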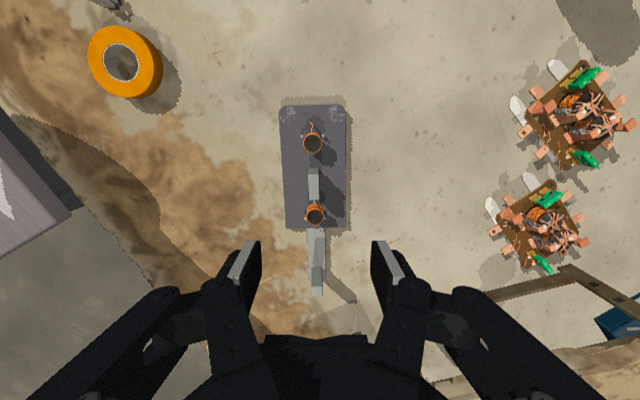

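```bash
python3 - <<'E'
import cv2
i=cv2.imread('pics/w1.png')[95:305,265:365]
cv2.imwrite('pics/c1.png',cv2.resize(cv2.rotate(i,cv2.ROTATE_90_CLOCKWISE),None,fx=3.8,fy=3.8,interpolation=cv2.INTER_CUBIC))
E
```

```text
(no output)
```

View pics/c1.png

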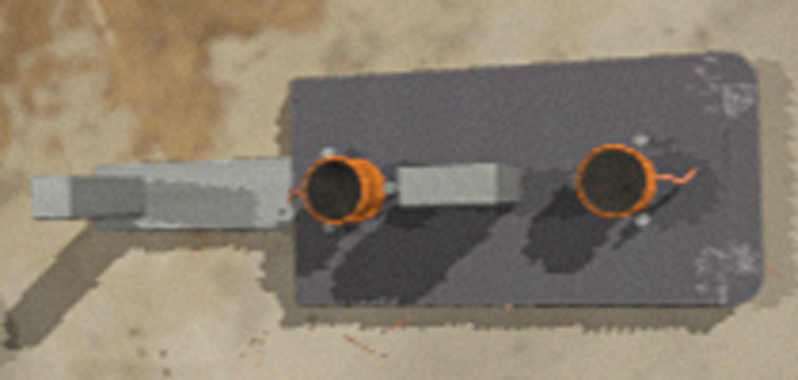

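```bash
python3 - <<'E'
from h import *
d=load('w1'); C=lambda x,y:(265+y/3.8,304-x/3.8)
l=w(d,*C(449,185),.045);p=w(d,*C(52,198),.055);print(l,p,np.linalg.norm((l-p)[:2]),np.arctan2(*(l-p)[[1,0]]))
a=w(d,*C(292,78),.01);b=w(d,*C(297,303),.01);print(a,b,np.linalg.norm(a-b),np.arctan2(*(a-b)[[1,0]])-np.pi/2)
o=ctrl.get_obs();M=Rn.from_rotvec(o['tool_rot']).as_matrix();print(np.arctan2(M[1,0],M[0,0]),M.T@(l-o['tool_pos']))
E
```

```text
[ 0.47722346 -0.26782972  0.045     ] [ 0.42028326 -0.37979116  0.055     ] 0.1256087217620427 1.100316458402782
[ 0.41479724 -0.30615939  0.01      ] [ 0.48189119 -0.34084162  0.01      ] 0.07552784410910805 1.093704125131902
1.0704962987879083 [-0.00160598 -0.00209856  0.22659852]
```

>>> {"op": "drive_tool", "data": {"rows": [[[-0.0016, -0.002, 0.045], -0.028], [[0, 0, 0.045], 0], [[0, 0, 0.04], 0], [[0, 0, 0.03], 0], [[0, 0, 0.017], 0], [[0, 0, 0.006], 0], [[0, 0, 0], 0]]}}

```text
t: 2.35
tool_pos: [0.4772, -0.2678, 0.0882]
tool_rot: [-2.677, -1.641, 0.001]
contact_force: [-0.5, 0.6, -0.6]
opening: 0.0597
grip_force: 0.0
```

>>> {"op": "drive_tool", "data": {"rows": [[[0, 0, 0], 0], [[0, 0, 0], 0], [[0, 0, 0], 0], [[0, 0, 0], 0], [[0, 0, 0], 0], [[0, 0, 0], 0], [[0, 0, 0], 0], [[0, 0, 0], 0]], "jaw": 1, "grip_force": 90}}

```text
t: 3.15
tool_pos: [0.4781, -0.2684, 0.0904]
tool_rot: [2.677, 1.642, 0.001]
contact_force: [-1.9, 1.1, 5.5]
opening: 0.0105
grip_force: 89.6
```

>>> {"op": "drive_tool", "data": {"rows": [[[0, 0, -0.003], 0], [[0, 0, -0.006], 0], [[0, 0, -0.012], 0], [[0, 0, -0.02], 0], [[0, 0, -0.02], 0], [[0, 0, -0.02], 0], [[0, 0, -0.012], 0], [[0, 0, -0.006], 0], [[0, 0, -0.002], 0], [[0, 0, 0], 0]]}}

```text
t: 4.15
tool_pos: [0.4772, -0.2678, 0.1893]
tool_rot: [-2.677, -1.643, 0.001]
contact_force: [0.1, 0.8, -3.8]
opening: 0.0104
grip_force: 88.0
```

```bash
python3 - <<'E'
from h import *
grab('wrist','w2')
i=cv2.imread('pics/w2.png'); s=grab('side','s2')['image'][150:330,300:480]
cv2.imwrite('pics/c2.png',np.hstack([cv2.resize(i,(480,300)),cv2.resize(s,(300,300))]))
o=ctrl.get_obs();print(o['tool_pos'],o['tool_rot'],o['contact_force'],o['wrist_torque'])
E
```

```text
[ 0.47701752 -0.26763294  0.18861394] [-2.67588324e+00 -1.64202626e+00  1.20868447e-03] [ 0.28704637  0.22802475 -5.33584469] [ 0.02600807 -0.00498229 -0.02913746]
```

View pics/c2.png

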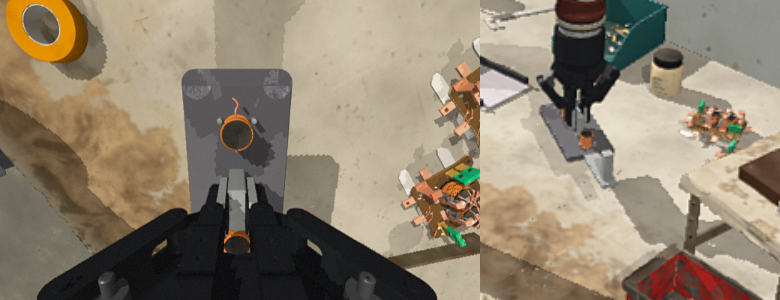

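>>> {"op": "drive_tool", "data": {"rows": [[[0.008, 0, -0.005], 0], [[0.02, 0, -0.005], 0], [[0.03, 0.001, -0.005], 0], [[0.036, 0.001, -0.005], 0], [[0.036, 0.001, 0], 0], [[0.034, 0.001, 0], 0], [[0.022, 0.001, 0], 0], [[0.012, 0, 0], 0], [[0.004, 0, 0], 0]]}}

```text
t: 5.15
tool_pos: [0.5737, -0.089, 0.2096]
tool_rot: [-2.676, -1.645, 0.001]
contact_force: [-1.1, -0.1, -4.8]
opening: 0.0104
grip_force: 88.0
```

>>> {"op": "drive_tool", "data": {"rows": [[[0, 0, 0], -0.03], [[0, 0, 0], -0.07], [[0, 0, 0], -0.09], [[0, 0, 0], -0.1], [[0, 0, 0], -0.09], [[0, 0, 0], -0.07], [[0, 0, 0], -0.03], [[0, 0, 0], 0], [[0, 0, 0], 0]]}}

```text
t: 6.05
tool_pos: [0.5733, -0.0907, 0.2099]
tool_rot: [-2.212, -2.231, 0.0]
contact_force: [-0.3, -0.2, -3.9]
opening: 0.0106
grip_force: 88.0
```

```bash
python3 - <<'E'
from h import *
d=grab('wrist','w3'); print(-np.array(d['R']).T@d['t'],ctrl.get_obs()['tool_rot'])
i=cv2.imread('pics/w3.png'); cv2.imwrite('pics/c3.png',cv2.resize(i[:330],(800,412),interpolation=cv2.INTER_CUBIC))
for X in [(.633,-.01,.006),(.514,-.01,.006),(.614,.19,.076)]:print(px(d,X))
E
```

```text
[ 0.57306004 -0.01496461  0.27947864] [-2.21149135e+00 -2.23130135e+00  2.03378303e-04]
[380.37639493 106.34115408]
[251.91231544 105.27496688]
[ 404.73334302 -336.72064576]
```

View pics/c3.png

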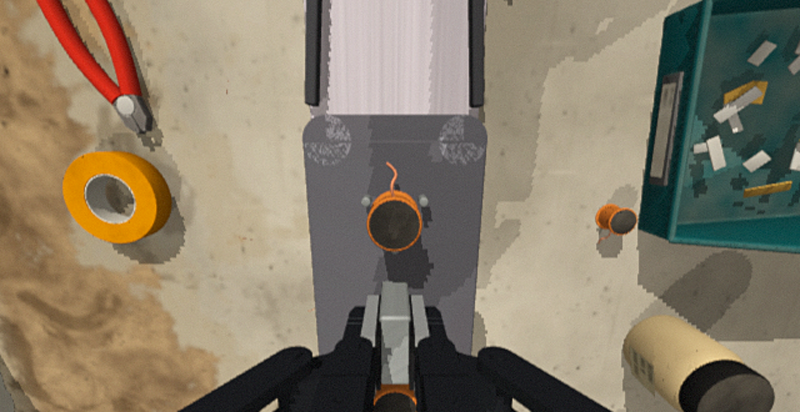

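```bash
python3 - <<'E'
from h import *
d=load('w3'); g=cv2.cvtColor(cv2.imread('pics/w3.png'),6)
for r in (2,15,30,45,60,75,82):
    x=np.where(g[r,235:400]<75)[0]+235
    s=np.split(x,np.where(np.diff(x)>1)[0]+1); s=[(a[0],a[-1]) for a in s if len(a)>4]
    m=(s[0][0]+s[-1][1])/2; mi=(s[0][1]+s[-1][0])/2
    print(r,s,w(d,m,r,.02)[:2],w(d,mi,r,.02)[:2],(w(d,s[-1][0],r,.02)-w(d,s[0][1],r,.02))[0])
print('px of lug col',px(d,(.573,-.0907,.1645)))
# deck front corners height .129
E
```

```text
2 [(np.int64(246), np.int64(257)), (np.int64(375), np.int64(386))] [0.57267017 0.06828469] [0.57267017 0.06828469] 0.09396020464828903
15 [(np.int64(245), np.int64(256)), (np.int64(375), np.int64(386))] [0.57234226 0.05926395] [0.57234226 0.05926395] 0.09588478476542717
30 [(np.int64(245), np.int64(256)), (np.int64(375), np.int64(386))] [0.57242539 0.04858845] [0.57242539 0.04858845] 0.09722045861777395
45 [(np.int64(245), np.int64(256)), (np.int64(375), np.int64(386))] [0.57251088 0.03761132] [0.57251088 0.03761132] 0.09859386999351705
60 [(np.int64(245), np.int64(255)), (np.int64(375), np.int64(386))] [0.57259882 0.0263196 ] [0.57217862 0.0263163 ] 0.10084710113260997
75 [(np.int64(245), np.int64(255)), (np.int64(376), np.int64(386))] [0.57268931 0.01469958] [0.57268931 0.01469958] 0.10316570693256921
82 [(np.int64(245), np.int64(254)), (np.int64(376), np.int64(386))] [0.57273245 0.00916049] [0.57230323 0.00915711] 0.1047288864633541
px of lug col [314.25244795 279.59689676]
```

>>> {"op": "drive_tool", "data": {"rows": [[[0.006, 0, 0], 0], [[0.016, 0, 0], 0], [[0.026, 0, 0], 0], [[0.03, 0, 0], 0], [[0.03, 0, 0], 0], [[0.025, 0, 0], 0], [[0.015, 0, 0.0], 0], [[0.007, 0, 0.0], 0], [[0.0017, 0, 0], 0], [[0, 0, 0], 0]]}}

```text
t: 7.1
tool_pos: [0.572, 0.0662, 0.2099]
tool_rot: [2.21, 2.232, -0.001]
contact_force: [1.2, -0.2, -4.1]
opening: 0.0103
grip_force: 88.0
```

>>> {"op": "drive_tool", "data": {"rows": [[[0, 0, 0.006], 0], [[0, 0, 0.014], 0], [[0, 0, 0.02], 0], [[0, 0, 0.016], 0], [[0, 0, 0.008], 0], [[0, 0, 0.004], 0], [[0, 0, 0.001], 0], [[0, 0, 0], 0]]}}

```text
t: 7.9
tool_pos: [0.5724, 0.0665, 0.1415]
tool_rot: [2.21, 2.232, 0.001]
contact_force: [-0.2, 1.5, -3.9]
opening: 0.0103
grip_force: 88.0
```

```bash
python3 - <<'E'
from h import *
d=grab('wrist','w4'); o=ctrl.get_obs();print(o['tool_pos'],o['tool_rot'],o['contact_force'])
s=grab('side','s4')['image'];a=cv2.imread('pics/w4.png')
t=cv2.resize(s[150:230,215:345],(800,492//1),interpolation=cv2.INTER_CUBIC)[:,:]
cv2.imwrite('pics/c4.png',np.hstack([cv2.resize(a[:, 180:460],(400,571)),cv2.resize(s[110:253,210:310],(400,571),interpolation=cv2.INTER_CUBIC)]))
E
```

```text
[0.57255436 0.06650483 0.14184653] [2.20934810e+00 2.23172043e+00 1.88180164e-03] [ 0.186495   -0.42543344 -4.70293459]
```

View pics/c4.png

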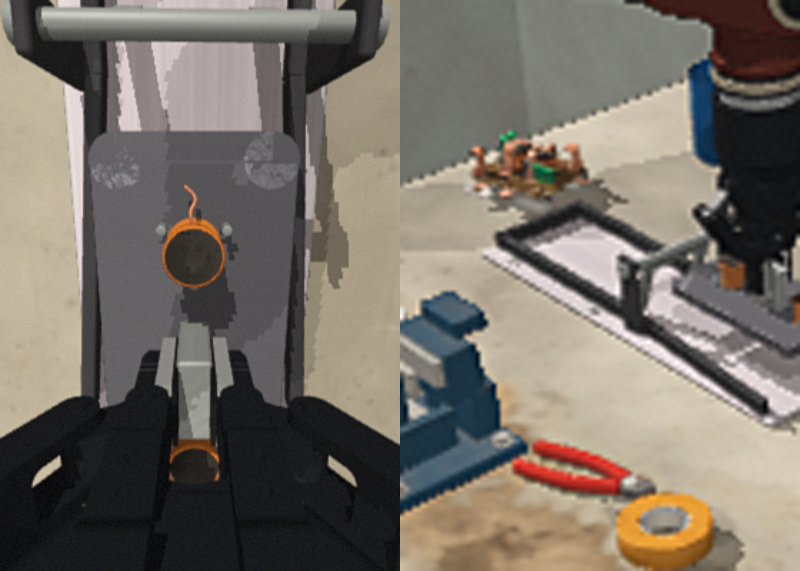

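```bash
python3 - <<'E'
from h import *
d=load('w4');k=400/280
A=lambda x,y:(180+x/k,y/k)
a=w(d,*A(37,24),.066);b=w(d,*A(355,25),.066);print('axle',a,b,(a+b)/2)
h=.1418-.0904+.01
print('deck',w(d,*A(95,160),h),w(d,*A(297,160),h),'front',w(d,*A(195,131),h))
print('rails',w(d,*A(107,110),.02),w(d,*A(282,110),.02))
t=load('top0');print('axle top',w(t,175+393/5.333,165+155/5.333,.066))
E
```

```text
axle [0.5222656  0.18254349 0.066     ] [0.62277094 0.18322726 0.066     ] [0.57251827 0.18288537 0.066     ]
deck [0.53689884 0.14160097 0.0614    ] [0.60904264 0.14226823 0.0614    ] front [0.57250539 0.15163542 0.0614    ]
rails [0.53381318 0.16254679 0.02      ] [0.61088621 0.16326865 0.02      ]
axle top [0.57120716 0.18014978 0.066     ]
```

>>> {"op": "drive_tool", "data": {"rows": [[[0.002, 0, 0.005], 0], [[0.003, 0.0, 0.012], 0], [[0.001, 0, 0.012], 0], [[0, 0, 0.008], 0], [[0, 0, 0.004], 0], [[0, 0, 0.001], 0], [[0, 0, 0], 0]]}}

```text
t: 8.7
tool_pos: [0.5719, 0.0725, 0.0988]
tool_rot: [-2.21, -2.232, 0.0]
contact_force: [0.3, -0.5, -4.0]
opening: 0.0105
grip_force: 88.1
```

>>> {"op": "drive_tool", "data": {"rows": [[[0, 0, 0.001], 0], [[0, 0, 0.001], 0], [[0, 0, 0.001], 0], [[0, 0, 0.001], 0], [[0, 0, 0], 0]]}}

```text
t: 9.2
tool_pos: [0.5722, 0.0725, 0.0964]
tool_rot: [2.21, 2.233, -0.0]
contact_force: [-4.0, -0.3, 5.2]
opening: 0.0101
grip_force: 89.5
```

>>> {"op": "drive_tool", "data": {"rows": [[[0, 0, 0], 0], [[0, 0, 0], 0], [[0, 0, 0], 0], [[0, 0, 0], 0], [[0, 0, 0], 0]], "jaw": 0.55}}

```text
t: 9.7
tool_pos: [0.5719, 0.0725, 0.0949]
tool_rot: [2.21, 2.232, 0.0]
contact_force: [-0.5, 1.0, -0.0]
opening: 0.0386
grip_force: 0.0
```

>>> {"op": "drive_tool", "data": {"rows": [[[0, 0, -0.01], 0], [[0, 0, -0.03], 0], [[0, 0, -0.04], 0], [[0, 0, -0.045], 0], [[-0.04, 0, -0.03], 0], [[-0.045, 0, 0], 0], [[-0.04, 0, 0], 0], [[0, 0, 0], 0], [[0, 0, 0], 0]]}}

```text
t: 10.6
tool_pos: [0.5731, -0.0531, 0.2505]
tool_rot: [2.212, 2.23, 0.001]
contact_force: [0.4, 0.4, 0.3]
opening: 0.0382
grip_force: 0.0
```

```bash
python3 - <<'E'
from h import *
d=grab('wrist','w5'); o=ctrl.get_obs();print(o['tool_pos'],o['tool_rot'],o['opening'])
for X in [(.5722,.0725,.051),(.5725,-.0535,.061)]:print(px(d,X))
i=cv2.imread('pics/w5.png')[:340,200:440]
cv2.imwrite('pics/c5.png',cv2.resize(cv2.rotate(i,0),None,fx=2.35,fy=2.35,interpolation=cv2.INTER_CUBIC))
E
```

```text
[ 0.57302683 -0.0522318   0.25021285] [-2.21057681e+00 -2.23196308e+00 -7.73484767e-04] 0.03864730257997744
[315.1467602   51.16895232]
[314.53971833 194.29913264]
```

View pics/c5.png

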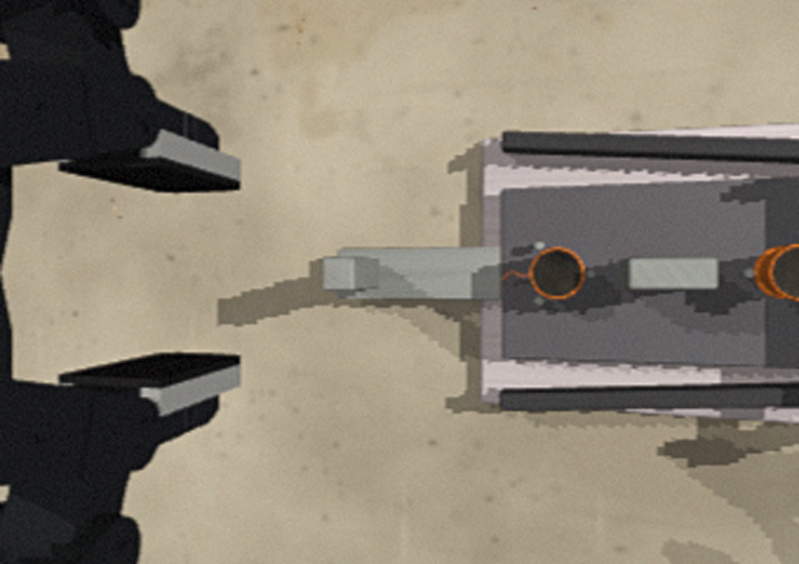

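>>> {"op": "drive_tool", "data": {"rows": [[[-0.001, 0.001, 0.02], 0], [[0, 0, 0.04], 0], [[0, 0, 0.04], 0], [[0, 0, 0.025], 0], [[0, 0, 0.013], 0], [[0, 0, 0.005], 0], [[0, 0, 0], 0]]}}

```text
t: 11.35
tool_pos: [0.5745, -0.0529, 0.1073]
tool_rot: [2.209, 2.233, 0.0]
contact_force: [-0.2, 0.1, 0.3]
opening: 0.0385
grip_force: 0.0
```

>>> {"op": "drive_tool", "data": {"rows": [[[0, 0, 0], 0], [[0, 0, 0], 0], [[0, 0, 0], 0], [[0, 0, 0], 0], [[0, 0, 0], 0], [[0, 0, 0], 0]], "jaw": 1, "grip_force": 50}}

```text
t: 11.95
tool_pos: [0.5752, -0.0538, 0.1087]
tool_rot: [2.209, 2.231, 0.003]
contact_force: [-0.4, -0.1, 5.3]
opening: 0.0131
grip_force: 49.9
```

>>> {"op": "drive_tool", "data": {"rows": [[[0, 0, -0.0015], 0], [[0.002, 0, 0], 0], [[0.005, 0, 0], 0], [[0.008, 0, 0], 0], [[0.008, 0, 0], 0], [[0.007, 0, 0], 0], [[0.005, 0, 0], 0], [[0.005, 0, 0], 0], [[0, 0, 0], 0]]}}

```text
t: 12.85
tool_pos: [0.5742, -0.0128, 0.109]
tool_rot: [2.209, 2.233, 0.001]
contact_force: [0.9, -3.2, 6.0]
opening: 0.0128
grip_force: 49.7
```

>>> {"op": "drive_tool", "data": {"rows": [[[0.004, 0, 0], 0], [[0.005, 0, 0], 0], [[0.006, 0, 0], 0], [[0.006, 0, 0], 0], [[0.006, 0, 0], 0], [[0.006, 0, 0], 0], [[0.006, 0, 0], 0], [[0.006, 0, 0], 0], [[0.005, 0, 0], 0], [[0, 0, 0], 0]]}}

```text
t: 13.85
tool_pos: [0.5736, 0.037, 0.109]
tool_rot: [2.209, 2.232, 0.001]
contact_force: [-0.4, -3.8, 5.8]
opening: 0.0129
grip_force: 49.8
```

>>> {"op": "drive_tool", "data": {"rows": [[[0, 0, -0.001], 0], [[0.005, 0, 0], 0], [[0.008, 0, 0], 0], [[0.009, 0, 0], 0], [[0.009, 0, 0], 0], [[0.009, 0, 0], 0], [[0.009, 0, 0], 0], [[0.007, 0, 0], 0], [[0.004, 0, 0], 0], [[0, 0, 0], 0]]}}

```text
t: 14.85
tool_pos: [0.5723, 0.0978, 0.1091]
tool_rot: [-2.209, -2.232, -0.002]
contact_force: [1.3, 1.7, -1.0]
opening: 0.0129
grip_force: 49.0
```

```bash
python3 - <<'E'
from h import *
a=grab('wrist','w6')['image'];s=grab('side','s6')['image']
o=ctrl.get_obs();print(o['tool_pos'],o['tool_rot'],o['contact_force'])
cv2.imwrite('pics/c6.png',np.hstack([cv2.resize(a[:, 180:460],(400,571)),cv2.resize(s[110:253,210:310],(400,571),interpolation=cv2.INTER_CUBIC)]))
E
```

```text
[0.57230676 0.09759544 0.10910416] [-2.20891791e+00 -2.23076458e+00 -2.20995950e-03] [-0.26973328  4.25805647 -1.44804773]
```

View pics/c6.png

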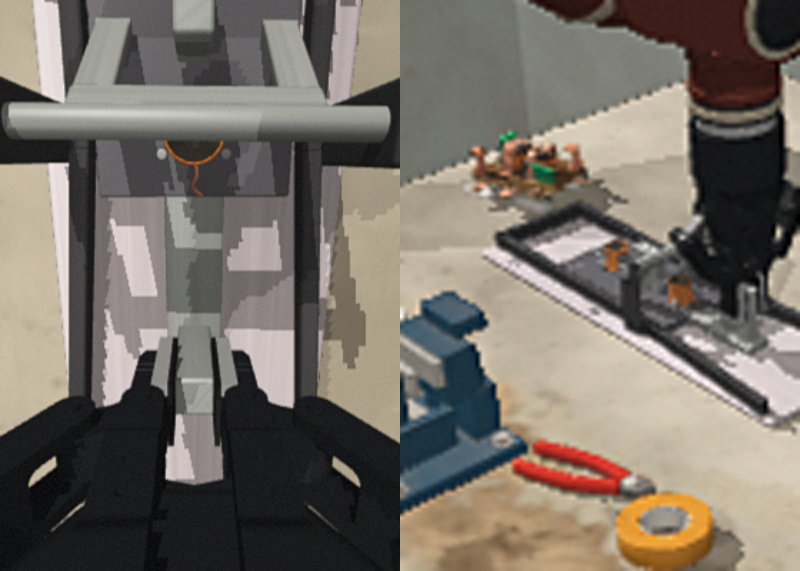

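```bash
python3 - <<'E'
from h import *
d=load('w6');k=400/280
A=lambda x,y:(180+x/k,y/k)
a=w(d,*A(196,121),.066);b=w(d,*A(196,196),.016);p=w(d,*A(196,395),.061);print(a,b,p,'rear lane x',b[1]-a[1]-.023)
E
```

```text
[0.57243474 0.18314305 0.066     ] [0.57294166 0.15966723 0.016     ] [0.57342038 0.09779975 0.061     ] rear lane x -0.046475818565470596
```

>>> {"op": "drive_tool", "data": {"rows": [[[0.004, 0, 0], 0], [[0.007, 0, 0], 0], [[0.009, 0, 0], 0], [[0.01, 0, 0], 0], [[0.01, 0, 0], 0], [[0.009, 0, 0], 0], [[0.007, 0, 0], 0], [[0.005, 0, 0], 0], [[0.002, 0, 0], 0], [[0, 0, 0], 0]]}}

```text
t: 15.95
tool_pos: [0.5719, 0.1601, 0.1093]
tool_rot: [-2.21, -2.232, -0.001]
contact_force: [0.9, 1.9, -3.3]
opening: 0.0127
grip_force: 48.8
```

```bash
python3 - <<'E'
from h import *
a=grab('wrist','w7')['image'];d=load('w7')
o=ctrl.get_obs();print(o['tool_pos'],o['contact_force'])
# columns profile across prongs: expected prong tip at rest (lane x 0..-4, y+-29, z~.02) & riding
for s in(-1,1):
  for X in [(.5725+s*.029,.206-.002,.010),(.5725+s*.029,.206+.010,.02)]: print(px(d,X))
u=int(px(d,(.5725+.029,.2,.01))[0]); print(u,a[60:260:4,u].mean(1).astype(int))
u=int(px(d,(.5725-.029,.2,.01))[0]); print(u,a[60:260:4,u].mean(1).astype(int))
b=load('w6');c=cv2.imread('pics/w6.png');print(c[60:260:4,u].mean(1).astype(int))
E
```

```text
[0.57183014 0.16010627 0.10928318] [ 1.15536555  1.36525016 -3.26687649]
[269.05933804 165.94988923]
[265.39667968 148.1184562 ]
[364.24989738 166.83229875]
[368.47784268 149.09108446]
363 [ 98  88  90  93  87  90  92  88 102 101 101 103 101  90  88  88  86  86
  88  76 116 113 113 110 147 174 169 147 147 153 151 150 143 145 149 144
 131  86  53 149 150 154 122 162 171 148 114 156 198 197]
269 [108 109 106 108 102 105 105 104 107 101 105 105  99 102 102  92  87  86
  82  74 111 110 110 107 189 186 148 155 151 151 152 151 151 150 155 137
 118  68  82 151 155 158 134 174 194 143 106 217 206 212]
[163 160 164 164 177 203 159 141  99  78  69  70  71  69  66  67  74  93
 107  87 145 146 146 141 142 215 213 209 213 212 211 213 213 205 143 143
 142 143 142 145 141 139 145 143 144 141 148 206 205 203]
```

>>> {"op": "drive_tool", "data": {"rows": [[[0.002, 0, 0.0005], 0], [[0.002, 0, 0], 0], [[0, 0, 0], 0], [[0, 0, 0], 0], [[0, 0, 0], 0]]}}

```text
t: 16.5
tool_pos: [0.5721, 0.1635, 0.1091]
tool_rot: [2.21, 2.232, 0.001]
contact_force: [0.5, -1.4, -0.2]
opening: 0.0128
grip_force: 49.1
```

```bash
python3 - <<'E'
from h import *
a=grab('wrist','w8')['image'];s=grab('side','s8')['image'];d=load('s8')
o=ctrl.get_obs();print(o['tool_pos'],o['contact_force'])
s0=cv2.imread('pics/side0.png');s6=cv2.imread('pics/s6.png')
# catch-prong pixels in side view at rest vs riding (near prong world x=.5435, far x=.6015)
L=.047
for x in(.5435,.6015):
  for n,th in(('rest',0.41),('ride',.70)):
    print(x,n,[px(d,(x,.183+r*np.sin(th),.066-r*np.cos(th))).round(1) for r in(.02,.035,.05)])
for x in(.5435,.6015):
  u,v=px(d,(x,.2,.03)).round().astype(int)
  for nm,q in(('0',s0),('6',s6),('8',s)): print(nm,u,v);print(q[v-6:v+7:2,u-9:u+10].mean(2).astype(int))
E
```

```text
[0.57207715 0.16346264 0.10906688] [ 0.60468118 -1.589427   -0.38772334]
0.5435 rest [array([270.8, 178.3]), array([270. , 181.2]), array([269.2, 184.2])]
0.5435 ride [array([269.8, 177. ]), array([268.3, 179. ]), array([266.8, 180.9])]
0.6015 rest [array([284.2, 172.4]), array([283.3, 175.4]), array([282.4, 178.3])]
0.6015 ride [array([283.2, 171.2]), array([281.6, 173.2]), array([280.1, 175.1])]
0 270 182
[[232 234 245 180 161 132  64  41  54 108 108  83  78  86 136 150 123  75
   47]
 [232 234 240 209 136 127  70  42 155 168 105  78 170 248 245 240 241 249
  221]
 [236 234 239 240 101  33  39  46  58 105  93  80 236 241 215 208 211 211
  217]
 [232 245 246 255 126  44  57  53  41  93  89 119 205 216 212 210 233 235
  236]
 [ 84  73 106 190 120  59  55  57  48  89  79 179 240 235 233 231 233 232
  231]
 [ 42  44  53  86  62  52  57  56  48  68 113 243 241 235 235 233 233 232
  231]
 [199 136  85  51  43  49  48  52  36  78 247 185 235 242 236 238 236 235
  234]]
6 270 182
[[107 101  99 103 139 115  55  39  52  97  91  69  66  67  72  94 112 103
   85]
 [109 108  92 103 108 110  60 
[... 2068 characters left out ...]
1  54  56  44  27  21  19  20  19
   20]
 [ 99  76  66 100  80  77  81  78  70  85  91  94 115  72  61  62  25  16
   19]]
8 283 176
[[ 21  22  22  26  31  26  22  21  19  54  32  24  17  16  16  32  42  42
   32]
 [ 20  16  20  21  20  20  21  22  18  16  15  16  77 119  44  36  42  42
   44]
 [ 85  69  46  22  13  20  13  49 119  91  75  57   9 104  53  73  53  45
   42]
 [ 68  82  90  34  21  20  13  67 105  65 142 113  29  96  51  38  42  45
   45]
 [ 60 101  98  48  24  21  14  48 103  82  93 103  49  75  64  85  59  41
   42]
 [ 63  77  52  53  21   7  10  47 104  57  90 100  50  69  65  48  79  68
   68]
 [184 166 159 153 202 132  60  52  98  63  89  93 141 123  76  60  45  34
   32]]
```

>>> {"op": "drive_tool", "data": {"rows": [[[-0.003, 0, 0], 0], [[-0.004, 0, 0], 0], [[-0.004, 0, 0], 0], [[-0.003, 0, 0], 0], [[-0.002, 0, 0], 0], [[-0.001, 0, 0], 0], [[0, 0, 0], 0]]}}

```text
t: 17.3
tool_pos: [0.5722, 0.1463, 0.1091]
tool_rot: [2.21, 2.232, 0.0]
contact_force: [0.8, 1.7, 1.6]
opening: 0.0129
grip_force: 49.3
```

>>> {"op": "drive_tool", "data": {"rows": [[[-0.001, 0, 0], 0], [[-0.001, 0, 0], 0], [[-0.001, 0, 0], 0], [[0, 0, 0], 0]]}}

```text
t: 17.7
tool_pos: [0.5722, 0.1439, 0.1089]
tool_rot: [-2.21, -2.232, -0.002]
contact_force: [0.4, 4.6, 0.2]
opening: 0.0129
grip_force: 49.2
```

>>> {"op": "drive_tool", "data": {"rows": [[[-0.001, 0, 0], 0], [[-0.001, 0, 0], 0], [[0, 0, 0], 0], [[0, 0, 0], 0]]}}

```text
t: 18.1
tool_pos: [0.5718, 0.1431, 0.1086]
tool_rot: [-2.209, -2.229, -0.004]
contact_force: [0.9, 10.2, 0.0]
opening: 0.013
grip_force: 49.0
```

>>> {"op": "drive_tool", "data": {"rows": [[[-0.001, 0, 0], 0], [[-0.001, 0, 0], 0], [[0, 0, 0], 0], [[0, 0, 0], 0]]}}

```text
t: 18.5
tool_pos: [0.5717, 0.1425, 0.1083]
tool_rot: [-2.208, -2.227, -0.008]
contact_force: [1.6, 15.6, -2.7]
opening: 0.013
grip_force: 48.8
```

>>> {"op": "drive_tool", "data": {"rows": [[[0.0015, 0, 0], 0], [[0.0015, 0, 0], 0], [[0, 0, 0], 0], [[0, 0, 0], 0]]}}

```text
t: 18.9
tool_pos: [0.5719, 0.1435, 0.1088]
tool_rot: [-2.209, -2.231, -0.002]
contact_force: [-0.8, 7.0, 1.4]
opening: 0.0131
grip_force: 49.3
```

>>> {"op": "drive_tool", "data": {"rows": [[[0, 0, 0], 0], [[0, 0, 0], 0], [[0, 0, 0], 0], [[0, 0, 0], 0]], "jaw": 0.6}}

```text
t: 19.3
tool_pos: [0.572, 0.1421, 0.1087]
tool_rot: [2.21, 2.232, -0.001]
contact_force: [-0.4, 0.2, -1.5]
opening: 0.0341
grip_force: 0.0
```

>>> {"op": "drive_tool", "data": {"rows": [[[0, 0, -0.01], 0], [[0, 0, -0.03], 0], [[0, 0, -0.04], 0], [[0, 0, -0.04], 0], [[-0.045, 0, -0.01], 0], [[-0.045, 0, 0], 0], [[0, 0, 0], 0], [[0, 0, 0], 0]]}}

```text
t: 20.1
tool_pos: [0.5731, 0.0517, 0.2396]
tool_rot: [2.212, 2.23, 0.001]
contact_force: [0.2, 0.5, 0.4]
opening: 0.0343
grip_force: 0.0
```

```bash
python3 - <<'E'
from h import *
a=grab('wrist','w9')['image'];s=grab('side','s9')['image'];d=load('s9');e=load('w9')
o=ctrl.get_obs();print(o['t'],o['tool_pos'],o['contact_force'])
u,v=270,182
print(s[v-6:v+7:2,u-9:u+10].mean(2).astype(int))
for X in[(.5725,.206,.016),(.5725,.143,.061),(.5725+.031,.204,.016),(.5725,.183,.066)]: print(px(e,X).round(1))
g=a.mean(2).astype(int)
u=int(px(e,(.5725+.018,.2,.016))[0]);r=int(px(e,(.5725,.2,.016))[1]);print(u,r,g[r-24:r+24,u]); 
c=int(px(e,(.5725,.14,.061))[0]);r=int(px(e,(.5725,.143,.061))[1]);print(r,g[r-24:r+24,c])
# orange blobs (bobbins), wrist and side
for n,im in(('w',a),('s',s)):
  h=cv2.cvtColor(im,cv2.COLOR_BGR2HSV);m=cv2.inRange(h,(5,150,90),(16,255,255));k,_,st,ce=cv2.connectedComponentsWithStats(m)
  print(n,[(ce[j].round(),st[j,4]) for j in range(1,k) if st[j,4]>15])
for X in [(.5725,.205+.075+.034,.036),(.5725,.205+.075-.052,.036)]: print(px(e,X).round(),px(d,X).round())
E
```

```text
20.2 [0.57290723 0.05305003 0.23896319] [ 0.26266212 -0.50755938  0.64783369]
[[104  96 105 105 138 109  53  36  50  92  89  69  72  69  90  94 103 158
   90]
 [104 103 105 104 103 105  57  40  56  96  80  78  69  61  81  99  89  87
   86]
 [105 103 106 111  52  34  35  38  48  89  82  77  66  50  62  56  45  57
   96]
 [ 99 105 108 113  59  42  45  41  34  76  80  68  58  64  61  72  89 141
   90]
 [ 74  69  75  87  60  45  46  46  38  75  79  57  81 166 190 183 180 177
  177]
 [ 36  37  42  70  52  45  45  45  36  60  67  65  86  87  90 108 176 170
  167]
 [190 130  79  43  36  43  43  44  40  50 133 143 140 209 215 223 201 158
   96]]
[315.6  21.7]
[315.1  91.8]
[349.3  24.5]
[315.4  36. ]
335 29 [ 70  86  89  84  88  85  86  88  91  96  97  94  96 100  95 103  94  71
  35  32  77 121 129 130 132 140 150 163 172 163 150 133 122 105  91  84
  72  63  99 123 127 124 160 173 159 158 159 166]
91 [152 147 146 149 147 146 144 145 146 148 137 124 121 126 122 123 121 145
 158 157 160 161 159 156 152 149 152 153 152 147 145 150 148 130  80  56
  78  92  89  94  94  92  88  94 112 130 124 128]
w [(array([315.,   3.]), np.int32(60)), (array([452., 279.]), np.int32(202))]
s [(array([529., 176.]), np.int32(137)), (array([548., 171.]), np.int32(45)), (array([256., 170.]), np.int32(24)), (array([371., 196.]), np.int32(26)), (array([534., 200.]), np.int32(37)), (array([522., 203.]), np.int32(22)), (array([515., 226.]), np.int32(84)), (array([441., 221.]), np.int32(17)), (array([523., 239.]), np.int32(149)), (array([277., 248.]), np.int32(115))]
[ 317. -154.] [256. 166.]
[316. -16.] [271. 175.]
```

```bash
python3 -c "
from station import ctrl
print(ctrl.finish_job())"
```

```text
the job is handed in; nothing more can be done
None
```

I loaded the pallet into the lane, slid it under the catch and drew it back until it met firm resistance (about 15 N) where the catch stops it. I then let go and handed the job in at about 20 s. I couldn't view the final state, because all 10 pictures were used. Camera readings after release put the pallet at its stop and show colour where both bobbins should be; the catch being down is inferred from the resistance and a side-camera reading just before I drew back.

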